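Set the mill lid at its half-way purge position and keep hold of it

TASK

Draw the locking pin up out of the bore in the middle of the counter mill and park it in the side notch of the oak stand, hanging upright by its head, and let go of it. Then put the winged bayonet lid into the mill, lugs down through the two gaps in the collar until it sits fully down, and twist it clockwise (seen from above) against the spring until the wing points at the two narrow ribs, half-way to the lock, never on to the lock itself. Finish while still gripping the lid and holding it there, as it springs back if released; leave the other things on the counter where they are.

Things in the scene. Friction and masses are not known exactly. Their poses are not given: they have to be found in the camera images.
- mill_seat (a point): Counter mill: round aluminium body fixed to the counter, 110 mm across, rim 106 mm high. Point on its axis where the seated lid's underside rests, 90 mm above the counter, 16 mm below the rim. z up. The gaps for the lugs lie at this frame's +x and -x. Here too is the mouth of an 11 mm square bore, 36 mm deep, holding the pin at the start. Foot flange 132 mm across.
- gap (a point): Middle of the +x lug gap at the top of the rim, 42 mm from the mill's axis; its twin is opposite. Gaps are 18 mm wide (more outside) in a lip 6 mm thick of inner radius 36 mm. Under the lip is a groove 10 mm high reaching to radius 47 mm. From the gaps the lid can turn only clockwise seen from above.
- rib (a point): Top of one of the two narrow half-way ribs (5 mm wide, outside of the mill, flush with its rim, 58 mm from the axis, the other opposite), 45 degrees clockwise from the gaps. The two wide blocks 90 degrees from the gaps mark the lock.
- carrier (a joint): Sprung carrier in the mill's groove, pushed round by the lid's lugs, rad. 0 at rest, grows as the lid turns clockwise, 1.45 at the lock. The lid turns freely for about 0.1 rad before it meets the carrier, so half-way reads about 0.69. Spring 0.12 Nm/rad with 0.2 rad preload: about 0.11 Nm half-way; it turns the lid back if let go.
- pin_head (a point): Middle of the head of the steel locking pin (about 60 g): head an upright cylinder 24 mm across, 34 mm tall; below it a shank 9 mm across, 56 mm long. z up along the pin. Point is 17 mm above the head's underside, 73 mm above the tip. At the start it stands in the mill's bore, the head's underside 4 mm above the rim.
- pin: The same locking pin; origin at the centre of its tip (lower end), at the start 36 mm below the mouth of the bore.
- notch (a point): Parking point in the side notch of the fixed oak stand (100 mm in x, 180 in y, 70 high): on its top, mid-width of the notch. Notch 14 mm wide, top to counter, open to this frame's -x (block's edge 23 mm away), closed 15 mm to +x. Parked, the middle of the pin's head is 17 mm above this point. Chrome face plates stand 103 and 126 mm to +y, 80 mm above the top.
- lid_grip (a point): Point in the wing of the bayonet lid (about 180 g), on its axis, 36 mm above its underside. z up. Wing: bar along this x, 50 mm long, 14 thick (y), 10 to 48 mm above the underside. Disc below 66 mm across, 10 thick; two lugs 12 mm wide, 5 tall at the bottom reach 43 mm out along +x and -x. Same after half a turn. Lies underside down on the counter at first.
- lid: The same lid; origin at the centre of its underside.
- salt: Green glass salt shaker with a steel cap, 48 mm across, 84 mm tall, loose; origin under its centre. Leave alone.
- pitcher: Ridged aluminium creamer pitcher, 80 mm across, 100 mm tall, handle at its +x, loose; origin under its centre. Leave alone.
- ashtray: Red bakelite ashtray, round, 84 mm across, 26 mm tall, loose; origin under its centre. Leave alone.
Things that resemble listed ones, but are neither listed nor needed, are in the scene too. What is shaped like the lid but blue or turquoise is not meant.

How it is judged:
On the way, in this order (a step that is already met when the one before it is completed fails the run):
1. the pin is drawn clear up out of the mill's bore (z of pin in the frame of mill_seat above 0.005 m), for 0.1 s.
2. the pin hangs upright in the side notch, let go (horizontal distance between pin_head and notch below 0.014 m and z of pin_head in the frame of notch between 0.012 and 0.023 m and angle between pin_head's own z axis and vertical below 0.2 rad and contact force between the fingers and pin below 0.1 N and linear speed of pin below 0.03 m/s), for 0.3 s.
3. the lid is fully down in the collar, not yet turned far (horizontal distance between lid_grip and mill_seat below 0.006 m and z of lid_grip in the frame of mill_seat between 0.032 and 0.0405 m and angle between lid_grip's own z axis and vertical below 0.1 rad and value of joint carrier below 0.35 rad), for 0.1 s.
At the end, for the whole second after the job is handed in: Pin hanging in the notch by its head, untouched (within 14 mm, tilt under 0.2 rad). Lid fully down in the collar (centred within 6 mm, depth within 4.5 mm, level within 0.1 rad), turned clockwise 0.60 to 0.97 rad against the carrier (0.4 to 1.0 rad), and gripped with over 2 N (all of step 2 and horizontal distance between lid_grip and mill_seat below 0.006 m and z of lid_grip in the frame of mill_seat between 0.032 and 0.0405 m and angle between lid_grip's own z axis and vertical below 0.1 rad and angle between the x axis of lid_grip and the x axis of mill_seat, either way round between 0.6 and 0.97 rad and value of joint carrier between 0.4 and 1 rad and contact force between the fingers and lid above 2 N); the arm keeps its last pose, push and grip.
It fails at once if the lid is turned on to the lock (carrier beyond 1.25 rad) (value of joint carrier above 1.25 rad).
It fails at once if the salt shaker is shifted by over 30 mm (distance of salt from where it was at the start of the episode above 0.03 m).
It fails at once if the pitcher is shifted by over 30 mm (distance of pitcher from where it was at the start of the episode above 0.03 m).
It fails at once if the ashtray is shifted by over 30 mm (distance of ashtray from where it was at the start of the episode above 0.03 m).
It also fails if it takes over 58 s, if anything falls off the work surface, if the arm or the gripper's body presses on something with over 40 N, if the wrist force passes 120 N, or if a joint passes its speed limit or range.

ROBOT

A 6-joint arm with a two-finger parallel gripper is mounted at the origin on the work surface. World frame = base frame: x ahead of the robot, y to its left, z up, the work surface at z = 0. Lengths are in m, angles in rad, forces in N, time in s.
With the tool pointing down it reaches from about 0.275 to 0.975 m from the base axis. Payload 8.4 kg.
Tool frame: the origin (TCP) lies at the very end of the fingers, on their centre line; the grasp point (between the pads) lies 19 mm behind it; z points along the fingers, y is the line along which they close (so a half turn about z gives the same grasp; the last joint's range is limited). The gripper opens to 92 mm and grips with 3 to 60 N. Pads are 20 mm wide; open, the fingers measure 128 mm over their backs; the gripper's body (75 mm by 189 mm) begins 69 mm behind the grasp point.
Start: joints at [1.284, 0.353, 1.633, -0, 1.155, -0.002], TCP at [0.176, 0.6, 0.215] pointing down, gripper open.
Joint ranges: [-2.63, 2.63], [-0.92, 2.1], [0.06, 2.66], [-1.3, 4.44], [0, 2.69], [-3.02, 3.02]. Speed limits (rad/s): [2.22, 2.22, 2.79, 3.14, 3.14, 3.14].

INTERFACE

Orientations are given as a rotation vector (axis times angle).
In Python, from workcell import bot gives the robot as it stands.
- The arm moves only by the tool arm_command, never from a script. Its argument "steps" is a list of rows, each a list of 7 numbers: the shift along the tool's x, y, z each as a share of 300 mm, from -1 to 1, then the turn, a rotation vector about the tool's x, y, z each as a share of 120 degrees, from -1 to 1, then the closure, from -1 (fully open) to 1 (shut), so that 0 is half open. A call has 1 to 10 rows; each row is the pose to reach, as a shift and turn from the pose commanded when the call began, along the tool's axes at that moment; what a row does not reach only later rows make up. A row lasts 1/8 s, in which the tool goes at most 62.5 mm and 10.7 degrees, less where a joint would pass 70% of its speed; a pose out of reach is approached as far as the arm can. A call with a number of a shift or a turn outside -1 to 1 is refused whole. A call with a gripper value outside its range is refused whole. The fingers move at their own pace and stop on an object; "grip_force" is the grip in N (left out, the last holds). Time passes only in rows, so rows that repeat a pose let the fingers close. It gives the time, the measured TCP pose, the force, the opening and the grip force at its end, in the units of the state.
- bot.sense(): the state, without advancing time (a new reading comes with each control period).
- bot.read_camera(name): name is "side" or "top" or "wrist"; returns (picture, depth): 480x640x3 uint8, blue, green, red; 480x640 float32, m along the optical axis (not along the pixel's ray), 0 where there is no reading.
- bot.camera_params(name): a dict with "fovy" (degrees; the focal length in pixels is half the picture's height over the tangent of half this angle, whatever the lens; pixels are square), "cx", "cy" (the principal point, pixels), "k1" (the pictures are not rectified: a ray, as slopes to the right and down, at radius r is drawn at 1 + k1 r^2 times it, then the intrinsics apply), "pose" (4x4, takes a point from camera to world coordinates); the wrist camera has in their place "tool_from_camera" (4x4, takes a point from camera to tool coordinates, whose origin is the TCP and whose axes are the flange's). Camera axes: x right, y down, z forward; pixel columns grow to the right and rows downward; lengths in m; the calibration is good to about 2 mm. A picture is of the moment at which its call begins: read the wrist's pose just before it. camera_params takes no time and is no camera call.
- bot.finish_job(): hands the job in; it is judged then, once.
The state is a dict: "time": time; "joint_pos": joint angles; "dq": joint speeds; "joint_torque": joint torques, N m; "tool_pos": TCP position; "eef_rot": TCP orientation; "force": force on the tool from outside, world axes, zero at the start; "wrist_torque": the same for the moment, N m; "width": finger opening in m; "finger_force": force on a finger pad.
Only numpy, scipy, OpenCV 4.12 (cv2) and the standard library are available. Lean on these libraries where they do the work, as an engineer would, in place of code of your own. Each camera call takes 0.05 s, during which the arm holds its last target. There are 200 camera calls.

## Working session

There is one attempt and no reset: what is moved stays moved. The work goes in short steps, Python scripts to look and compute and a tool call to move; the robot and the scene stay as the last step left them, time stands still between calls to the robot, and variables do not carry over. Pictures are saved under pics/ and viewed, at most 10 in all, crops included, and the job is handed in when it is done.

Besides the shell and the picture viewer there is one more tool, called after "Request:" by a JSON object that holds its "fn" and its "kwargs". arm_command: Moves the arm, as the interface text tells. Shift numbers are shares of 300 mm and turn numbers shares of 120 degrees, none past 1 either way. Its arguments: {"type":"object","properties":{"steps":{"type":"array","items":{"type":"array","items":{"type":"number"}}},"grip_force":{"type":"number"}},"required":["steps"]}

```bash
ls; mkdir -p pics
cat > h.py <<'E'
import numpy as np, cv2
from workcell import bot
from scipy.spatial.transform import Rotation as R
def pose(name):
    p=bot.camera_params(name)
    if name!='wrist': return p,np.array(p['pose'])
    s=bot.sense(); T=np.eye(4); T[:3,:3]=R.from_rotvec(s['eef_rot']).as_matrix(); T[:3,3]=s['tool_pos']
    return p,T@np.array(p['tool_from_camera'])
def rays(p,T,uv):
    f=240/np.tan(np.radians(p['fovy'])/2)
    K=np.array([[f,0,p['cx']],[0,f,p['cy']],[0,0,1.]])
    n=cv2.undistortPoints(np.array(uv,float).reshape(-1,1,2),K,np.array([p['k1'],0,0,0.])).reshape(-1,2)
    d=np.c_[n,np.ones(len(n))]
    return T[:3,3],d@T[:3,:3].T
def onplane(p,T,uv,z):
    o,d=rays(p,T,uv); return o+d*((z-o[2])/d[:,2])[:,None]
def cloud(p,T,D):
    v,u=np.mgrid[0:480,0:640]
    o,d=rays(p,T,np.c_[u.ravel(),v.ravel()])
    return (o+d*D.reshape(-1,1)).reshape(480,640,3)
def snap(name,tag):
    p,T=pose(name); im,D=bot.read_camera(name)
    cv2.imwrite(f'pics/{tag}.png',im); np.savez(f'pics/{tag}.npz',im=im,D=D,T=T)
    return p,T,im,D
E
python3 - <<'E'
from h import *
for n in('top','side','wrist'):
    p,T,im,D=snap(n,n+'0'); print(n,p['fovy'],p['k1'],T[:3,3].round(3),T[:3,2].round(2),T[:3,0].round(2))
print(bot.sense())
E
```

```text
pics
top 47.57040512027471 -0.09639433204025315 [ 0.298 -0.04   1.202] [ 0.22 -0.01 -0.97] [-0.09 -1.   -0.01]
side 44.36108158996683 -0.14126297226472445 [ 0.023 -0.784  0.939] [ 0.43  0.6  -0.68] [ 0.81 -0.58 -0.  ]
wrist 61.766007898802286 -0.07816927943876437 [0.107 0.619 0.383] [ 0.24 -0.07 -0.97] [ 0.28  0.96 -0.  ]
{'time': 0.15, 'joint_pos': array([ 1.28361439e+00,  3.53496328e-01,  1.63395348e+00,  2.06267814e-05,
        1.15520902e+00, -2.37283485e-03]), 'dq': array([ 0.00114546, -0.00102021, -0.00197306,  0.00270146,  0.00034935,
        0.00059742]), 'joint_torque': array([ 1.00814399e-03, -5.94206679e+01, -3.34470642e+01,  6.97302190e-02,
        2.03089515e-02, -5.32805893e-05]), 'tool_pos': array([0.17547854, 0.59946457, 0.21403582]), 'eef_rot': array([-4.45854975e-01, -3.10961915e+00,  1.65285211e-03]), 'force': array([0.68535157, 1.14734351, 0.90263042]), 'wrist_torque': array([ 0.0036399 , -0.05021853,  0.01362613]), 'finger_force': 0.0, 'width': 0.09175462498008673}
```

View pics/top0.png

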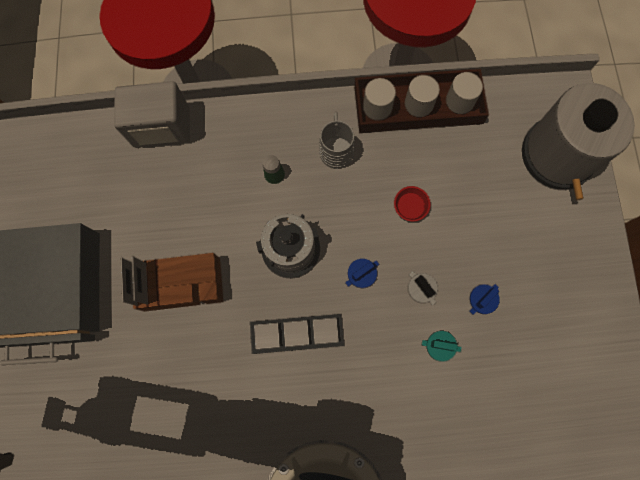

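View pics/side0.png

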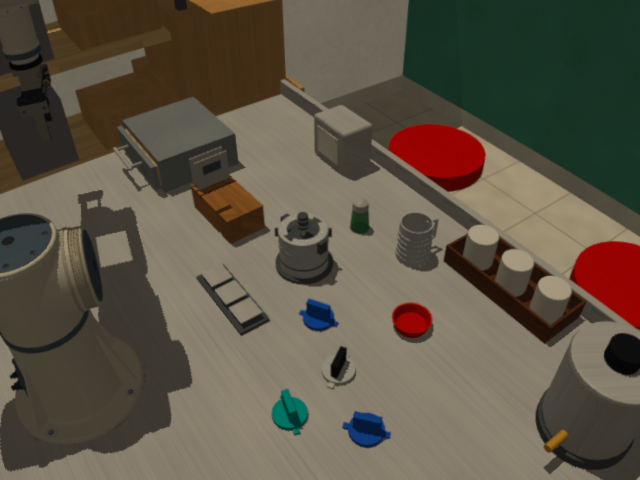

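The top view shows the mill at (290,242) with the dark pin head at its centre, and the oak stand at (185,280) with its notch near (203,291). Lid candidates are blue (363,272), blue (485,298), turquoise (441,346) and silver with a black wing (423,288). By the description the lid is the silver one. Candidates for the pin: only the dark head in the mill.

Run:
```python
from h import *
z=np.load('pics/top0.npz'); im,D,T=z['im'],z['D'],z['T']; p=bot.camera_params('top')
C=cloud(p,T,D)
for n,(u,v) in dict(mill=(290,242),pin=(291,239),stand=(180,270),notch=(203,291),lid=(423,288),wing=(424,286),counter=(380,330),plate=(130,275),salt=(272,160),pitch=(338,137),ash=(412,205)).items(): print(n,C[v,u].round(3))
# height segments
H=C[...,2]
def rep(n,m):
    P=C[m]; print(n,m.sum(),P.min(0).round(3),P.max(0).round(3),np.median(P,0).round(3))
X,Y=C[...,0],C[...,1]
st=(abs(H-.07)<.006)&(im[...,2]>im[...,0].astype(int)+25)&(np.mgrid[0:480,0:640][1]<230)
rep('stand',st)
a=cv2.resize(im[215:325,105:330],None,fx=3.5,fy=3.5,interpolation=cv2.INTER_CUBIC)
b=cv2.resize(im[255:325,385:465],None,fx=2.5,fy=2.5,interpolation=cv2.INTER_CUBIC)
o=np.zeros((590,790,3),np.uint8); o[:a.shape[0],:a.shape[1]]=a; o[390:390+b.shape[0],:b.shape[1]]=b
cv2.imwrite('pics/c1.png',np.clip(o.astype(float)*1.7,0,255))
```

```text
mill [0.536 0.025 0.116]
pin [0.54  0.022 0.128]
stand [0.507 0.265 0.069]
notch [0.458 0.218 0.069]
lid [ 0.426 -0.246  0.047]
wing [ 0.43  -0.249  0.048]
counter [ 0.349 -0.15  -0.001]
plate [0.499 0.361 0.104]
salt [0.731 0.053 0.08 ]
pitch [ 0.804 -0.099  0.002]
ash [ 0.622 -0.252  0.005]
stand 2962 [0.334 0.189 0.064] [0.823 0.664 0.076] [0.483 0.264 0.07 ][ WARN:0@0.717] global loadsave.cpp:1063 imwrite_ Unsupported depth image for selected encoder is fallbacked to CV_8U.
```

View pics/c1.png

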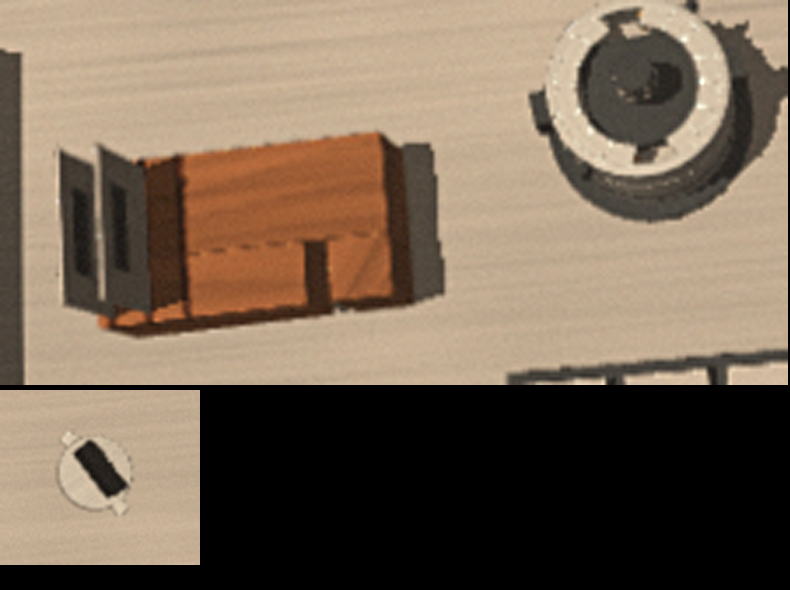

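The crop confirms the white lid with the black wing, the two mill gaps at crop (625,20) and (655,150), and the notch at crop (315,272), which is pixel (195,293).

```bash
cat >> h.py <<'E'
def cmd(target,yaw_deg,s=None):
    """target TCP pos, yaw of tool y axis in world (deg), tool down -> shift/turn shares"""
    s=s or bot.sense(); R0=R.from_rotvec(s['eef_rot']); y=np.radians(yaw_deg)
    Y=np.array([np.cos(y),np.sin(y),0]); Z=np.array([0,0,-1.]); X=np.cross(Y,Z)
    Rt=R.from_matrix(np.c_[X,Y,Z])
    d=R0.inv().apply(np.array(target)-s['tool_pos'])/.3; t=(R0.inv()*Rt).as_rotvec()/np.radians(120)
    print('shift',d.round(4),'turn',t.round(4)); return d,t
E
python3 - <<'E'
from h import *
z=np.load('pics/top0.npz'); im,D,T=z['im'],z['D'],z['T']; p=bot.camera_params('top')
C=cloud(p,T,D); X,Y,H=C[...,0],C[...,1],C[...,2]
b=(H>.098)&(H<.109)&(np.hypot(X-.54,Y-.023)<.075)
P=C[b]; hull=cv2.convexHull(P[:,:2].astype(np.float32)); print('rim',cv2.minEnclosingCircle(hull), P[:,2].mean())
r=np.hypot(P[:,0]-.54,P[:,1]-.023); print('far',P[r>.053][:,:2].round(3).tolist()[:30])
m=(H<.05)&(X>.42)&(X<.53)&(Y>.17)&(Y<.35)&(abs(Y-.24)<.06)&(np.mgrid[0:480,0:640][0]<300)
print(np.unique((H[...]).astype(np.float32)[285:301,190:200].round(2)))
for v in range(278,304,3): print(v,H[v,186:212].round(2))
print('toaster max',H[225:345,0:110].max(), C[280,50].round(3))
w=(im.max(2)<70)&(abs(X-.43)<.05)&(abs(Y+.25)<.05)&(H>.03); q=C[w]; print('wing',w.sum(),cv2.minAreaRect(q[:,:2].astype(np.float32)*1000))
print(bot.camera_params('wrist')['tool_from_camera'])
cmd([.50,.10,.30],0); cmd([.538,.023,.26],0)
E
```

```text
rim ((0.5452163815498352, 0.03139146789908409), 0.06460517644882202) 0.10551935708194485
far [[0.6, 0.038], [0.599, 0.036], [0.599, 0.034], [0.6, 0.032], [0.598, 0.029], [0.599, 0.027], [0.598, 0.025], [0.598, 0.021], [0.598, 0.019], [0.598, 0.017], [0.599, 0.015], [0.596, -0.004], [0.598, 0.044], [0.597, 0.042], [0.598, 0.038], [0.597, 0.036], [0.597, 0.034], [0.596, 0.032], [0.596, 0.028], [0.597, 0.026], [0.596, 0.023], [0.597, 0.022], [0.595, 0.017], [0.595, 0.015], [0.596, 0.013], [0.596, 0.011], [0.595, 0.009], [0.594, -0.002], [0.593, -0.004], [0.593, -0.006]]
[0.01 0.02 0.03 0.04 0.05 0.06 0.07 0.08 1.2 ]
278 [0.07 0.07 0.07 0.07 0.07 0.07 0.07 0.07 0.07 0.07 0.07 0.07 0.07 0.07
 0.07 0.07 0.07 0.07 0.07 0.07 0.07 0.07 0.07 0.07 0.07 0.07]
281 [0.07 0.07 0.07 0.07 0.07 0.07 0.07 0.07 0.07 0.07 0.07 0.07 0.07 0.07
 0.07 0.07 0.07 0.07 0.07 0.07 0.07 0.07 0.07 0.07 0.07 0.07]
284 [0.07 0.07 0.07 0.07 0.07 0.07 0.06 0.05 0.06 0.05 0.05 0.05 0.06 0.07
 0.07 0.07 0.07 0.07 0.07 0.07 0.06 0.07 0.07 0.07 0.07 0.07]
287 [0.07 0.07 0.07 0.07 0.07 0.07 0.06 0.06 0.05 0.04 0.03 0.02 0.0
[... 648 characters left out ...]
.06  0.06  0.06  0.05  0.05  0.05  0.04  0.03
  0.02  0.01  0.   -0.   -0.    0.    0.03  0.03  0.03  0.02  1.2   0.02
  0.02  0.02]
toaster max 1.2016456848157488 [0.503 0.536 0.099]
wing 178 ((430.51904296875, -251.7891387939453), (48.60774612426758, 15.281476020812988), 30.687240600585938)
[[-6.25096588e-05 -9.66796170e-01 -2.55548748e-01  7.10890518e-02]
 [ 9.99999997e-01 -4.94898695e-05 -5.73786509e-05 -1.11393353e-04]
 [ 4.28263857e-05 -2.55548751e-01  9.66796170e-01 -1.69077477e-01]
 [ 0.00000000e+00  0.00000000e+00  0.00000000e+00  1.00000000e+00]]
shift [-1.506  -1.2942 -0.2852] turn [-4.00e-04  3.00e-04  6.14e-01]
shift [-1.6996 -1.5048 -0.1516] turn [-4.00e-04  3.00e-04  6.14e-01]
```

Request:
{"fn": "arm_command", "kwargs": {"steps": [[-0.14, -0.12, -0.06, 0, 0, 0.05, -1], [-0.28, -0.25, -0.12, 0, 0, 0.1, -1], [-0.42, -0.37, -0.18, 0, 0, 0.15, -1], [-0.57, -0.5, -0.2, 0, 0, 0.2, -1], [-0.71, -0.62, -0.2, 0, 0, 0.25, -1], [-0.85, -0.75, -0.2, 0, 0, 0.31, -1]]}}

```text
time: 0.9
tool_pos: [0.3578, 0.3107, 0.2747]
eef_rot: [1.419, 2.802, 0.001]
force: [0.7, 0.3, 0.3]
width: 0.092
finger_force: 0.0
```

Run:
```python
from h import *
cmd([.542,.026,.26],5)
z=np.load('pics/top0.npz'); p=bot.camera_params('top')
print('notch',onplane(p,z['T'],[(191.5,284),(198.5,284),(191.5,301),(199.5,301)],.07).round(4).tolist())
```

```text
shift [-1.1283 -0.0666  0.049 ] turn [ 2.000e-04 -1.000e-04  2.606e-01]
notch [[0.4745, 0.2413, 0.07], [0.4733, 0.2264, 0.07], [0.4387, 0.2425, 0.07], [0.4373, 0.2256, 0.07]]
```

Request:
{"fn": "arm_command", "kwargs": {"steps": [[-0.16, -0.01, 0, 0, 0, 0.05, -1], [-0.33, -0.02, 0, 0, 0, 0.1, -1], [-0.5, -0.03, 0.01, 0, 0, 0.15, -1], [-0.67, -0.04, 0.02, 0, 0, 0.2, -1], [-0.84, -0.05, 0.03, 0, 0, 0.26, -1], [-1, -0.06, 0.05, 0, 0, 0.26, -1], [-1, -0.06, 0.05, 0, 0, 0.26, -1]]}}

```text
time: 1.78
tool_pos: [0.5218, 0.058, 0.2588]
eef_rot: [-2.12, -2.318, 0.002]
force: [-0.3, 0.8, 0.5]
width: 0.0919
finger_force: 0.0
```

Run:
```python
from h import *
p,T,im,D=snap('wrist','w1'); C=cloud(p,T,D); np.save('pics/w1c.npy',C)
for f in (.01,): 
    H=C[...,2]; X,Y=C[...,0],C[...,1]
    hd=(H>.138)&(H<.150)&(np.hypot(X-.542,Y-.026)<.06); P=C[hd]
    print('head',hd.sum(),cv2.minEnclosingCircle(P[:,:2].astype(np.float32)),P.mean(0))
    rm=(abs(H-.106)<.004)&(np.hypot(X-.542,Y-.026)<.075); P=C[rm]
    print('rim',rm.sum(),cv2.minEnclosingCircle(P[:,:2].astype(np.float32)))
cmd([.542,.026,.26],5); print(bot.sense()['joint_pos'].round(3))
```

```text
head 712 ((0.54534512758255, 0.030873967334628105), 0.011963889934122562) [0.54531152 0.03117646 0.14273933]
rim 7167 ((0.5457617044448853, 0.02998645044863224), 0.06479059159755707)
shift [-0.1169  0.0597 -0.0034] turn [-0.0006 -0.0001  0.0011]
[0.11  0.154 1.795 0.    1.194 0.021]
```

View pics/w1.png

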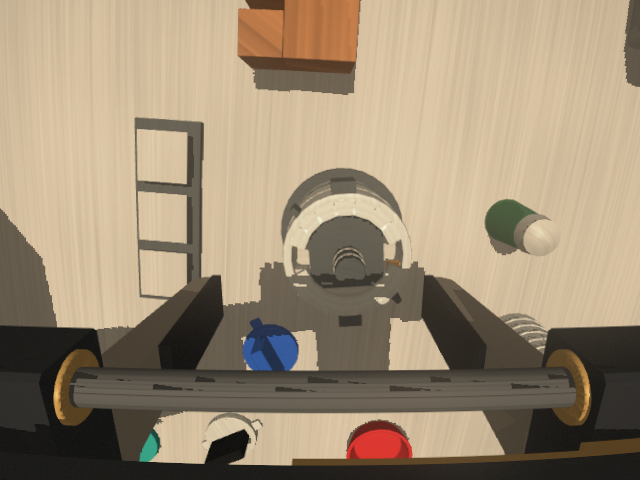

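The wrist view shows the pin head at (349,262), the gaps to its left and right at (300,260) and (393,262), and the wide lock blocks at (343,185) and (349,320).

Run:
```python
from h import *
C=np.load('pics/w1c.npy'); X,Y,H=C[...,0]-.5453,C[...,1]-.031,C[...,2]; r=np.hypot(X,Y); a=np.degrees(np.arctan2(Y,X))
for n,m in dict(block=(r>.0605)&(r<.068)&(abs(H-.106)<.004),rib=(r>.0565)&(r<.0598)&(abs(H-.106)<.004),gap=(r>.038)&(r<.044)&(H<.0985)&(H>.06)).items():
    h,e=np.histogram(a[m],36,(-180,180)); print(n,{int(k):int(c) for k,c in zip(e,h) if c>0})
    for lo,hi in((-50,0),(0,50),(50,130),(130,180),(-180,-130),(-130,-50)):
        q=m&(a>=lo)&(a<hi)
        if q.sum()>3: print(lo,hi,np.median(a[q]).round(1))
cmd([.5453,.031,.17],8); cmd([.5453,.031,.113],8)
```

```text
block {-100: 1, -90: 56, -80: 48, -40: 13, 80: 4, 90: 54, 100: 39, 140: 2}
-50 0 -36.4
50 130 98.3
-130 -50 -80.9
rib {-100: 5, -90: 36, -80: 35, -40: 19, 80: 7, 90: 47, 100: 48, 140: 26}
-50 0 -36.5
50 130 99.5
130 180 144.0
-130 -50 -80.8
gap {-180: 6, -170: 46, -160: 73, -150: 24, -140: 14, -130: 7, -120: 8, -110: 2, -100: 21, -90: 26, -80: 27, -70: 14, -60: 1, -50: 16, -40: 17, -30: 19, -20: 28, -10: 73, 0: 40, 10: 1}
-50 0 -10.5
0 50 4.3
-180 -130 -155.7
-130 -50 -84.5
shift [-0.1013  0.0725  0.2966] turn [-0.0006 -0.0001 -0.0239]
shift [-0.1013  0.0728  0.4866] turn [-0.0006 -0.0001 -0.0239]
```

Request:
{"fn": "arm_command", "kwargs": {"steps": [[-0.1, 0.073, 0.05, 0, 0, -0.024, -0.1], [-0.1, 0.073, 0.2, 0, 0, -0.024, -0.1], [-0.1, 0.073, 0.33, 0, 0, -0.024, -0.1], [-0.1, 0.073, 0.41, 0, 0, -0.024, -0.1], [-0.1, 0.073, 0.48, 0, 0, -0.024, -0.1], [-0.1, 0.073, 0.48, 0, 0, -0.024, -0.1]]}}

```text
time: 2.58
tool_pos: [0.5439, 0.0336, 0.1145]
eef_rot: [-2.055, -2.373, 0.003]
force: [0.4, 0.1, 0.3]
width: 0.0503
finger_force: 0.0
```

Request:
{"fn": "arm_command", "kwargs": {"grip_force": 25, "steps": [[0, 0, 0, 0, 0, 0, 1], [0, 0, 0, 0, 0, 0, 1], [0, 0, 0, 0, 0, 0, 1], [0, 0, 0, 0, 0, 0, 1]]}}

```text
time: 3.08
tool_pos: [0.5461, 0.0325, 0.1163]
eef_rot: [2.057, 2.373, 0.002]
force: [-1.0, 0.7, 5.1]
width: 0.0236
finger_force: 25.0
```

Request:
{"fn": "arm_command", "kwargs": {"steps": [[0, 0, -0.08, 0, 0, 0, 1], [0, 0, -0.2, 0, 0, 0, 1], [0, 0, -0.34, 0, 0, 0, 1], [0, 0, -0.45, 0, 0, 0, 1], [0, 0, -0.45, 0, 0, 0, 1]]}}

```text
time: 3.7
tool_pos: [0.5471, 0.0325, 0.2532]
eef_rot: [2.056, 2.371, 0.005]
force: [-0.0, 0.1, -1.9]
width: 0.0231
finger_force: 25.0
```

Run:
```python
from h import *
cmd([.46,.165,.25],0)
```

```text
shift [ 0.4784 -0.2247  0.0093] turn [0.0023 0.     0.0679]
```

Request:
{"fn": "arm_command", "kwargs": {"steps": [[0.15, -0.07, 0.01, 0, 0, 0.03, 1], [0.33, -0.15, 0.01, 0, 0, 0.068, 1], [0.42, -0.2, 0.01, 0, 0, 0.068, 1], [0.48, -0.225, 0.01, 0, 0, 0.068, 1], [0.48, -0.225, 0.01, 0, 0, 0.068, 1]]}}

```text
time: 4.32
tool_pos: [0.4572, 0.166, 0.2464]
eef_rot: [-2.219, -2.223, 0.003]
force: [-0.0, -0.1, -0.1]
width: 0.0235
finger_force: 25.0
```

Run:
```python
from h import *
p,T,im,D=snap('wrist','w2'); C=cloud(p,T,D); np.save('pics/w2c.npy',C)
X,Y,H=C[...,0],C[...,1],C[...,2]
m=(abs(H-.07)<.005)&(X>.40)&(X<.56)&(Y>.17)&(Y<.36)
v,u=np.nonzero(m); print('px',u.min(),u.max(),v.min(),v.max(),C[m].min(0),C[m].max(0))
# occupancy grid of top, 1mm
for x in np.arange(.43,.50,.004):
    q=m&(abs(X-x)<.002); ys=np.sort(Y[q])
    if len(ys)<5: continue
    g=np.diff(ys); k=g.argmax(); print(round(x,3),len(ys),ys[0].round(4),'gap',ys[k].round(4),ys[k+1].round(4),ys[-1].round(4))
s=bot.sense(); print(s['tool_pos'],s['width'])
```

```text
px 292 418 0 193 [0.43322341 0.18685205 0.06526688] [0.53829299 0.34275011 0.07497731]
0.434 148 0.2779 gap 0.2849 0.2937 0.3417
0.438 653 0.1903 gap 0.2245 0.2394 0.3413
0.442 811 0.1869 gap 0.2252 0.2394 0.3342
0.446 809 0.1877 gap 0.2253 0.2402 0.3346
0.45 794 0.1878 gap 0.2253 0.2402 0.3346
0.454 836 0.1877 gap 0.2254 0.2402 0.3346
0.458 838 0.1878 gap 0.2254 0.2402 0.3348
0.462 795 0.1878 gap 0.2254 0.2402 0.335
0.466 816 0.1876 gap 0.2254 0.2402 0.3349
0.47 810 0.1888 gap 0.2262 0.241 0.3353
0.474 839 0.1887 gap 0.217 0.2179 0.3356
0.478 900 0.1887 gap 0.2128 0.2136 0.3356
0.482 888 0.1886 gap 0.1923 0.1932 0.3356
0.486 900 0.1886 gap 0.2052 0.2061 0.336
0.49 897 0.1887 gap 0.2246 0.2255 0.3365
0.494 884 0.1887 gap 0.1948 0.1957 0.3363
0.498 894 0.1897 gap 0.1924 0.1933 0.3365
[0.45776151 0.16537545 0.24664794] 0.02301309820849993
```

View pics/w2.png

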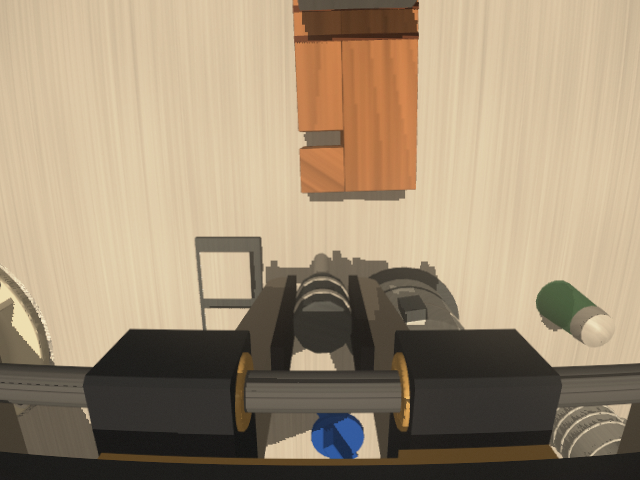

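The wrist view shows the notch at (322,139) in the stand, open to the left, with the pin in hand: head at (322,320), shank tip at (320,258).

Run:
```python
from h import *
C=np.load('pics/w2c.npy'); s=bot.sense(); tp=s['tool_pos']
sub=C[250:350,300:345].reshape(-1,3)-tp
sub=sub[(np.linalg.norm(sub[:,:2],axis=1)<.03)&(abs(sub[:,2])<.09)]
h,e=np.histogram(sub[:,2],np.arange(-.09,.06,.005)); print({round(x,3):int(c) for x,c in zip(e,h) if c})
top=sub[sub[:,2]>np.percentile(sub[:,2],99)-.002]; print('top',len(top),top.mean(0),cv2.minEnclosingCircle(top[:,:2].astype(np.float32)))
for lo in(-.06,-.045,-.03,0,.01):
    q=sub[(sub[:,2]>lo)&(sub[:,2]<lo+.015)]
    if len(q)>3: print(lo,len(q),'x',q[:,0].min(),q[:,0].max(),'front y',np.percentile(q[:,1],98))
cmd([.4585,.233,.20],0)
```

```text
{np.float64(-0.065): 8, np.float64(-0.06): 39, np.float64(-0.055): 39, np.float64(-0.05): 42, np.float64(-0.045): 45, np.float64(-0.04): 44, np.float64(-0.035): 44, np.float64(-0.03): 24, np.float64(-0.01): 22, np.float64(-0.005): 107, np.float64(0.0): 198, np.float64(0.005): 181, np.float64(0.01): 149, np.float64(0.015): 257, np.float64(0.02): 256, np.float64(0.025): 2047}
top 1848 [-2.25268772e-07 -8.22514386e-04  2.63862861e-02] ((9.050874359672889e-05, -0.0010672520147636533), 0.011867018416523933)
-0.06 120 x -0.004841440969457322 0.003893047037097752 front y 0.0026604098777705
-0.045 133 x -0.004553645915070237 0.003834319016656873 front y 0.0025250621219642753
-0.03 24 x -0.003185042268675553 0.0025619605421081104 front y 0.0025901286374861564
0 528 x -0.009812895985718773 0.009893025023068436 front y 0.010417664329638381
0.01 662 x -0.009306946546051964 0.00938811927118871 front y 0.01072670383246009
shift [0.2255 0.003  0.1553] turn [-0.0006  0.0003  0.0007]
```

Request:
{"fn": "arm_command", "kwargs": {"steps": [[0.1, 0, 0, 0, 0, 0, 1], [0.22, 0.003, 0.03, 0, 0, 0, 1], [0.23, 0.003, 0.15, 0, 0, 0, 1], [0.23, 0.003, 0.26, 0, 0, 0, 1], [0.23, 0.003, 0.3, 0, 0, 0, 1], [0.23, 0.003, 0.3, 0, 0, 0, 1]]}}

```text
time: 5.12
tool_pos: [0.4593, 0.2337, 0.1571]
eef_rot: [-2.222, -2.22, 0.002]
force: [0.1, 0.2, 0.4]
width: 0.0231
finger_force: 25.0
```

Run:
```python
from h import *
p,T,im,D=snap('wrist','w3'); C=cloud(p,T,D); X,Y,H=C[...,0],C[...,1],C[...,2]; tp=bot.sense()['tool_pos']
t=(abs(H-.07)<.005)&(X>.445)&(X<.468)&(Y>.2)&(Y<.27); ys=np.sort(Y[t]); k=np.diff(ys).argmax(); print('edges',ys[k],ys[k+1],len(ys))
q=(H>.074)&(H<tp[2]-.012)&(np.hypot(X-tp[0],Y-tp[1])<.02); print('shank',q.sum(),C[q].min(0),C[q].max(0)); print(tp)
cmd([.4585,.2346,.0785],0)
cv2.imwrite('pics/w3c.png',im[150:400,200:440])
```

```text
edges 0.2261572933105198 0.2394463206924805 2027
shank 286 [0.45497465 0.23206354 0.09536514] [0.46378292 0.23585517 0.13208859]
[0.45980314 0.23410164 0.1579527 ]
shift [ 0.0017 -0.0044  0.2648] turn [ 0.0001  0.     -0.0003]
```

View pics/w3c.png

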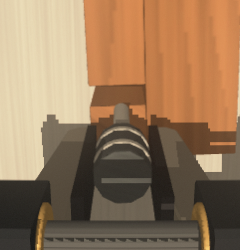

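The pin shank lines up with the notch, about 1 mm low in y, so I'll correct that while lowering.

Request:
{"fn": "arm_command", "kwargs": {"steps": [[0.004, -0.003, 0.03, 0, 0, 0, 1], [0.004, -0.003, 0.11, 0, 0, 0, 1], [0.004, -0.003, 0.18, 0, 0, 0, 1], [0.004, -0.003, 0.235, 0, 0, 0, 1], [0.004, -0.003, 0.255, 0, 0, 0, 1], [0.004, -0.003, 0.255, 0, 0, 0, 1]]}}

```text
time: 5.92
tool_pos: [0.4584, 0.2357, 0.0811]
eef_rot: [-2.221, -2.221, 0.0]
force: [-0.1, -0.3, -0.5]
width: 0.0234
finger_force: 25.0
```

Request:
{"fn": "arm_command", "kwargs": {"steps": [[0, 0, 0.006, 0, 0, 0, 1], [0, 0, 0.009, 0, 0, 0, 1], [0, 0, 0.009, 0, 0, 0, 1]]}}

```text
time: 6.3
tool_pos: [0.4584, 0.2357, 0.0786]
eef_rot: [2.221, 2.221, 0.001]
force: [-0.4, 0.3, -0.8]
width: 0.0233
finger_force: 25.0
```

Now open gently: partly, then fully.

Request:
{"fn": "arm_command", "kwargs": {"steps": [[0, 0, 0.002, 0, 0, 0, 0.35], [0, 0, 0.002, 0, 0, 0, 0.2], [0, 0, 0.002, 0, 0, 0, 0], [0, 0, 0.002, 0, 0, 0, 0], [0, 0, 0.002, 0, 0, 0, 0]]}}

```text
time: 6.92
tool_pos: [0.4583, 0.2356, 0.0778]
eef_rot: [2.221, 2.221, 0.0]
force: [-0.5, -0.5, 0.3]
width: 0.0457
finger_force: 0.0
```

Request:
{"fn": "arm_command", "kwargs": {"steps": [[0, 0, -0.08, 0, 0, 0, 0], [0, 0, -0.2, 0, 0, 0, 0], [0, 0, -0.4, 0, 0, 0, 0], [0, 0, -0.6, 0, 0, 0, 0], [-0.1, 0, -0.65, 0, 0, 0, 0]]}}

```text
time: 7.55
tool_pos: [0.4602, 0.2072, 0.2771]
eef_rot: [2.218, 2.222, 0.01]
force: [0.6, 0.3, -0.7]
width: 0.0459
finger_force: 0.0
```

Run:
```python
from h import *
for n in('wrist','top'):
    p,T,im,D=snap(n,n+'4'); C=cloud(p,T,D); X,Y,H=C[...,0],C[...,1],C[...,2]
    q=(H>.09)&(H<.13)&(np.hypot(X-.459,Y-.233)<.03); P=C[q]
    t=P[P[:,2]>np.percentile(P[:,2],95)-.004] if len(P) else P
    print(n,len(P),len(t),t[:,2].mean(),cv2.minEnclosingCircle(t[:,:2].astype(np.float32)))
cmd([.455,-.17,.22],-30); cmd([.455,-.17,.22],30); print(bot.sense()['joint_pos'].round(2))
```

```text
wrist 612 569 0.10292250379909022 ((0.4594666659832001, 0.2332167625427246), 0.011989030987024307)
top 86 54 0.10483442207650874 ((0.4601515233516693, 0.2331673502922058), 0.011741903610527515)
shift [-1.2487 -0.0134  0.1826] turn [ 0.0016 -0.0009  0.2496]
shift [-1.2487 -0.0134  0.1826] turn [ 0.0018  0.     -0.2504]
[ 0.42  0.1   1.82 -0.    1.22  0.42]
```

The pin hangs upright in the notch: head top at z 0.104, centre (0.4595, 0.2332). Next, the lid.

Run:
```python
from h import *
cmd([.435,-.245,.21],-59.3)
```

```text
shift [-1.4988 -0.08    0.2155] turn [ 0.0014 -0.0013  0.4937]
```

Request:
{"fn": "arm_command", "kwargs": {"steps": [[-0.18, 0, 0, 0, 0, 0.08, -0.1], [-0.36, 0, 0, 0, 0, 0.16, -0.1], [-0.54, 0, 0, 0, 0, 0.24, -0.1], [-0.72, 0, 0, 0, 0, 0.32, -0.1], [-0.9, 0, 0, 0, 0, 0.4, -0.1], [-1, -0.02, 0.05, 0, 0, 0.49, -0.1], [-1, -0.02, 0.1, 0, 0, 0.49, -0.1]]}}

```text
time: 8.52
tool_pos: [0.4518, -0.0955, 0.2414]
eef_rot: [-3.027, -0.839, 0.001]
force: [0.1, 0.8, -0.4]
width: 0.0506
finger_force: 0.0
```

Run:
```python
from h import *
cmd([.435,-.245,.2],-59.3)
```

```text
shift [-0.3045  0.3985  0.138 ] turn [-0.0004  0.0003  0.0024]
```

Request:
{"fn": "arm_command", "kwargs": {"steps": [[-0.1, 0.13, 0.05, 0, 0, 0, -0.1], [-0.2, 0.26, 0.1, 0, 0, 0, -0.1], [-0.3, 0.4, 0.14, 0, 0, 0, -0.1], [-0.3, 0.4, 0.14, 0, 0, 0, -0.1], [-0.3, 0.4, 0.14, 0, 0, 0, -0.1]]}}

```text
time: 9.15
tool_pos: [0.4375, -0.2423, 0.2]
eef_rot: [-3.024, -0.847, 0.001]
force: [0.3, 0.3, -0.2]
width: 0.0504
finger_force: 0.0
```

Run:
```python
from h import *
p,T,im,D=snap('wrist','w5'); C=cloud(p,T,D); X,Y,H=C[...,0],C[...,1],C[...,2]
w=(H>.042)&(H<.054)&(np.hypot(X-.43,Y+.25)<.04); 
(c,sz,a)=cv2.minAreaRect(C[w][:,:2].astype(np.float32)*1000); print('wing',w.sum(),c,sz,a)
d=(abs(H-.01)<.003)&(np.hypot(X-.43,Y+.25)<.05)&(im.min(2)>120); print('disc',d.sum(),cv2.minEnclosingCircle(cv2.convexHull(C[d][:,:2].astype(np.float32))))
ang=a if sz[0]>sz[1] else a-90; ang=ang if ang>0 else ang+180; print('wing ang',ang)
cmd([c[0]/1000,c[1]/1000,.017],ang-90)
```

```text
wing 983 (431.7723693847656, -255.04049682617188) (50.47379684448242, 13.582103729248047) 31.358108520507812
disc 1208 ((0.43168413639068604, -0.2535940706729889), 0.03260175511240959)
wing ang 31.358108520507812
shift [-0.0395  0.0272  0.6112] turn [-0.0005 -0.     -0.0003]
```

View pics/w5.png

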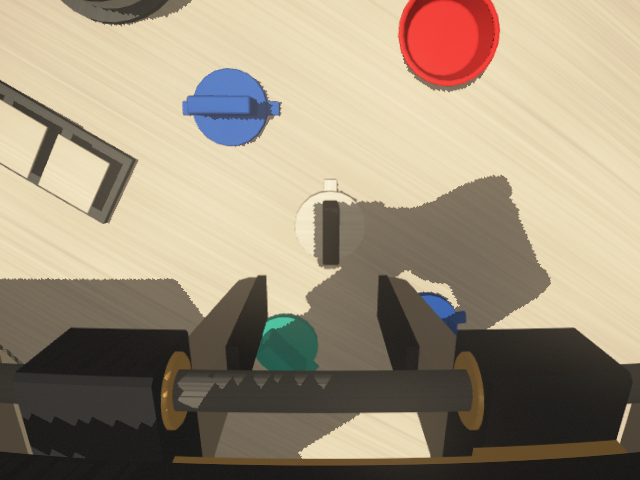

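The wrist view shows the white lid at (330,225) with its black wing lined up with the tool's x axis, the lug at (330,185), and the blue and turquoise lookalikes clear of the fingers.

Request:
{"fn": "arm_command", "kwargs": {"steps": [[-0.04, 0.027, 0.1, 0, 0, 0, -0.1], [-0.04, 0.027, 0.25, 0, 0, 0, -0.1], [-0.04, 0.027, 0.4, 0, 0, 0, -0.1], [-0.04, 0.027, 0.52, 0, 0, 0, -0.1], [-0.04, 0.027, 0.59, 0, 0, 0, -0.1], [-0.04, 0.027, 0.61, 0, 0, 0, -0.1], [-0.04, 0.027, 0.61, 0, 0, 0, -0.1]]}}

```text
time: 10.07
tool_pos: [0.432, -0.2561, 0.0182]
eef_rot: [3.025, 0.847, 0.0]
force: [-0.4, 0.5, -0.7]
width: 0.0503
finger_force: 0.0
```

Request:
{"fn": "arm_command", "kwargs": {"grip_force": 40, "steps": [[0, 0, 0, 0, 0, 0, 1], [0, 0, 0, 0, 0, 0, 1], [0, 0, 0, 0, 0, 0, 1], [0, 0, 0, 0, 0, 0, 1]]}}

```text
time: 10.58
tool_pos: [0.4313, -0.2567, 0.018]
eef_rot: [-3.026, -0.845, 0.0]
force: [-0.4, 1.0, 3.1]
width: 0.0136
finger_force: 40.0
```

Request:
{"fn": "arm_command", "kwargs": {"steps": [[0, 0, -0.06, 0, 0, 0, 1], [0, 0, -0.2, 0, 0, 0, 1], [0, 0, -0.4, 0, 0, 0, 1], [0, 0, -0.6, 0, 0, 0, 1], [0, 0, -0.72, 0, 0, 0, 1], [0, 0, -0.72, 0, 0, 0, 1]]}}

```text
time: 11.32
tool_pos: [0.4327, -0.2576, 0.2364]
eef_rot: [3.022, 0.844, 0.006]
force: [0.3, -0.4, -2.2]
width: 0.0139
finger_force: 40.0
```

Run:
```python
from h import *
cmd([.5453,.031,.2],-81.3); cmd([.5453,-.03,.23],-81.3); s=bot.sense(); print(s['width'],s['finger_force'],s['joint_pos'].round(2))
```

```text
shift [ 0.819  -0.6292  0.1203] turn [ 0.002  -0.0016  0.1875]
shift [ 0.7139 -0.4548  0.0209] turn [ 0.002  -0.0016  0.1875]
0.013914687349673263 39.99939143657684 [-0.54  0.14  1.87 -0.    1.13  0.49]
```

Run:
```python
from h import *
cmd([.475,.02,.235],-81.3)
```

```text
shift [ 0.5998 -0.7187  0.0027] turn [ 0.002  -0.0016  0.1875]
```

Request:
{"fn": "arm_command", "kwargs": {"steps": [[0.12, -0.14, 0, 0, 0, 0.05, 1], [0.24, -0.29, 0, 0, 0, 0.1, 1], [0.36, -0.43, 0, 0, 0, 0.15, 1], [0.48, -0.57, 0, 0, 0, 0.188, 1], [0.56, -0.67, 0, 0.001, -0.001, 0.188, 1], [0.6, -0.72, 0, 0.002, -0.0015, 0.188, 1], [0.6, -0.72, 0, 0.002, -0.0015, 0.188, 1], [0.6, -0.72, 0, 0.002, -0.0015, 0.188, 1]]}}

```text
time: 12.32
tool_pos: [0.4727, 0.0206, 0.2326]
eef_rot: [-3.13, -0.237, 0.01]
force: [0.1, -0.5, -1.2]
width: 0.0136
finger_force: 40.0
```

Run:
```python
from h import *
p,T,im,D=snap('wrist','w6'); C=cloud(p,T,D); X,Y,H=C[...,0],C[...,1],C[...,2]; s=bot.sense(); tp=s['tool_pos']; print(tp,s['eef_rot'])
x,y=X-.5453,Y-.031; r=np.hypot(x,y)
rm=(abs(H-.106)<.004)&(r<.063); P=C[rm][:,:2].astype(np.float32); print('rim',rm.sum(),cv2.minEnclosingCircle(P),P.min(0),P.max(0))
# outer edge circle fit by angle bins, excluding protrusions
def fit(P,c0,f):
    a=np.degrees(np.arctan2(P[:,1]-c0[1],P[:,0]-c0[0])); rr=np.hypot(P[:,0]-c0[0],P[:,1]-c0[1]); E=[]
    for k in range(-180,180,4):
        q=(a>=k)&(a<k+4)
        if q.sum()>4: E.append(P[q][f(rr[q])])
    E=np.array(E); 
    for _ in range(5):
        A=np.c_[2*E,np.ones(len(E))]; sol=np.linalg.lstsq(A,(E**2).sum(1),rcond=None)[0]; c=sol[:2]; R_=np.sqrt(sol[2]+c@c)
        res=abs(np.hypot(*(E-c).T)-R_); E=E[res<max(.0015,1.5*np.median(res))]
    return c,R_,len(E)
print('inner',fit(P,(.5453,.031),np.argmin)); print('outer',fit(P,(.5453,.031),np.argmax))
a=np.degrees(np.arctan2(y,x))
for n,m in dict(block=(r>.0595)&(r<.068)&(abs(H-.106)<.004)).items():
    for lo,hi in((-60,-10),(50,130),(120,170),(-130,-60)):
        q=m&(a>=lo)&(a<hi); 
        if q.sum()>3: print(n,lo,hi,q.sum(),np.median(a[q]).round(1))
# lid in hand
q=(np.hypot(X-tp[0],Y-tp[1])<.05)&(abs(H-(tp[2]-.008))<.004); Q=C[q]-tp
print('disc',q.sum(),Q.min(0),Q.max(0)); 
if q.sum()>20: print(cv2.minEnclosingCircle(Q[:,:2].astype(np.float32)),fit(Q[:,:2],(0,0),np.argmax))
q=(np.hypot(X-tp[0],Y-tp[1])<.05)&(abs(H-(tp[2]+.030))<.006); Q=C[q]-tp
if q.sum()>20: print('wingtop',q.sum(),Q[:,2].mean(),cv2.minAreaRect(Q[:,:2].astype(np.float32)*1000))
```

```text
[0.4729572  0.02043039 0.23293147] [-3.12981838 -0.23560365  0.00874848]
rim 10111 ((0.5451642274856567, 0.030978836119174957), 0.06307671219110489) [ 0.4909115  -0.03197148] [0.6004086  0.09393907]
inner (array([0.54571376, 0.03014767]), np.float64(0.03606146575608531), 58)
outer (array([0.54578676, 0.03026028]), np.float64(0.054694888160232505), 71)
block -60 -10 34 -36.8
block 50 130 159 97.7
block 120 170 16 144.8
block -130 -60 226 -81.1
disc 5761 [-0.01481492 -0.0322833  -0.01196893] [ 0.03437241  0.03266528 -0.0040567 ]
((0.0020387221593409777, 0.000395908864447847), 0.0329684354364872) (array([0.00178287, 0.00016105]), np.float64(0.03246553512939814), 55)
wingtop 5011 0.028871573831317148 ((2.9660120010375977, 0.07326126098632812), (41.60688400268555, 41.752052307128906), 53.50202178955078)
```

View pics/w6.png

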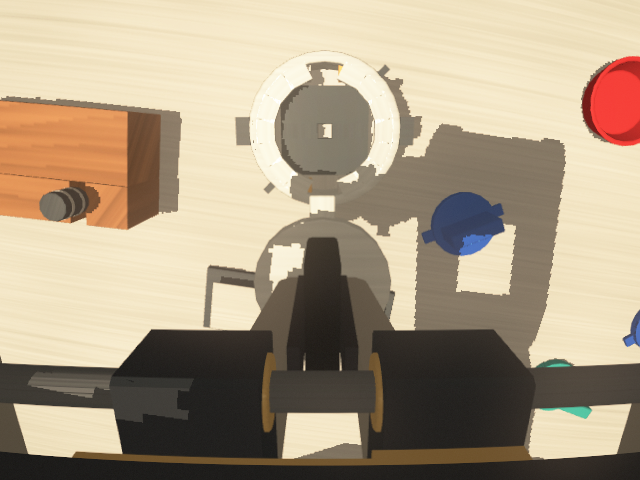

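The wrist view shows the empty mill with its bore at (325,130), gaps at (325,72) and (315,185), the held lid below it with its lug at (321,203), and the pin hanging in the notch at (63,205).

Run:
```python
from h import *
cmd([.5439,.030,.145],-81.4);cmd([.5439,.030,.109],-81.4)
```

```text
shift [0.2401 0.0048 0.2918] turn [-0.0016  0.0026  0.0001]
shift [0.2408 0.0052 0.4118] turn [-0.0016  0.0026  0.0001]
```

Request:
{"fn": "arm_command", "kwargs": {"steps": [[0.08, 0.002, 0, -0.001, 0.001, 0, 1], [0.18, 0.004, 0.05, -0.001, 0.002, 0, 1], [0.24, 0.005, 0.13, -0.0016, 0.0026, 0, 1], [0.24, 0.005, 0.22, -0.0016, 0.0026, 0, 1], [0.24, 0.005, 0.28, -0.0016, 0.0026, 0, 1], [0.24, 0.005, 0.29, -0.0016, 0.0026, 0, 1], [0.24, 0.005, 0.29, -0.0016, 0.0026, 0, 1]]}}

```text
time: 13.25
tool_pos: [0.5447, 0.0302, 0.1468]
eef_rot: [-3.133, -0.235, -0.003]
force: [-0.0, -0.1, -1.2]
width: 0.014
finger_force: 40.0
```

Run:
```python
from h import *
p,T,im,D=snap('wrist','w7'); C=cloud(p,T,D); X,Y,H=C[...,0],C[...,1],C[...,2]; s=bot.sense(); tp=s['tool_pos']; print(tp)
cmd([.5439,.030,.109],-81.4)
q=(np.hypot(X-tp[0],Y-tp[1])<.05)&(abs(H-(tp[2]-.009))<.004); Q=C[q]; print('disc',cv2.minEnclosingCircle(cv2.convexHull(Q[:,:2].astype(np.float32))))
cv2.imwrite('pics/w7c.png',cv2.resize(im[140:330,200:450],None,fx=2.5,fy=2.5))
```

```text
[0.5449986  0.03039892 0.14719712]
shift [-0.0041  0.0008  0.1273] turn [ 0.     -0.0012  0.0001]
disc ((0.5524786710739136, 0.030985891819000244), 0.034878455102443695)
```

View pics/w7c.png

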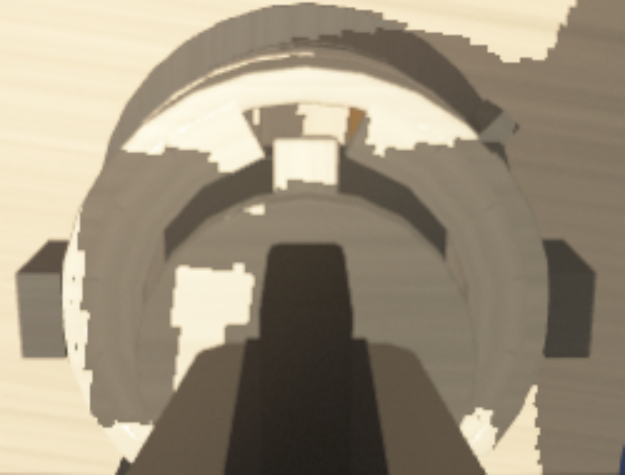

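The lug (crop x 307) is centred on the gap (265 to 347). Descending.

Request:
{"fn": "arm_command", "kwargs": {"steps": [[-0.004, 0.001, 0.03, 0, -0.001, 0, 1], [-0.004, 0.001, 0.06, 0, -0.001, 0, 1], [-0.004, 0.001, 0.08, 0, -0.001, 0, 1], [-0.004, 0.001, 0.1, 0, -0.001, 0, 1], [-0.004, 0.001, 0.115, 0, -0.001, 0, 1], [-0.004, 0.001, 0.122, 0, -0.001, 0, 1], [-0.004, 0.001, 0.122, 0, -0.001, 0, 1]]}}

```text
time: 14.18
tool_pos: [0.5434, 0.0303, 0.1098]
eef_rot: [-3.133, -0.237, 0.001]
force: [-0.5, 0.8, -1.8]
width: 0.0137
finger_force: 40.0
```

Request:
{"fn": "arm_command", "kwargs": {"steps": [[0, 0, 0.003, 0, 0, 0, 1], [0, 0, 0.006, 0, 0, 0, 1], [0, 0, 0.007, 0, 0, 0, 1], [0, 0, 0.007, 0, 0, 0, 1]]}}

```text
time: 14.68
tool_pos: [0.5435, 0.0303, 0.108]
eef_rot: [-3.133, -0.237, 0.001]
force: [-1.3, -0.5, 1.8]
width: 0.0135
finger_force: 40.0
```

Request:
{"fn": "arm_command", "kwargs": {"steps": [[0, 0, 0, 0, 0, 0.03, 1], [0, -0.001, 0, 0, 0, 0.07, 1], [0.001, -0.002, 0, 0, 0, 0.11, 1], [0.001, -0.002, 0, 0, 0, 0.15, 1], [0.001, -0.003, 0, 0, 0, 0.19, 1], [0.001, -0.003, 0, 0, 0, 0.19, 1]]}}

```text
time: 15.42
tool_pos: [0.5439, 0.0311, 0.108]
eef_rot: [3.118, -0.386, 0.0]
force: [0.0, -1.8, 1.2]
width: 0.0138
finger_force: 40.0
```

Run:
```python
from h import *
s=bot.sense(); print(s['tool_pos'],s['force'],s['wrist_torque'],s['width'],s['joint_pos'].round(2)); cmd([.5438,.0315,.108],-126.4)
```

```text
[0.54386493 0.03112105 0.10802895] [ 0.04009329 -1.81359175  1.23022753] [-0.19490893  0.22036373  0.03145784] 0.013788634277814482 [ 0.05  0.36  1.9  -0.    0.88  1.87]
shift [-0.0005 -0.0012  0.0001] turn [ 1.000e-04 -1.000e-04  1.857e-01]
```

Request:
{"fn": "arm_command", "kwargs": {"steps": [[0, 0, 0, 0, 0, 0.03, 1], [0, 0, 0, 0, 0, 0.07, 1], [0, -0.001, 0, 0, 0, 0.11, 1], [0, -0.001, 0, 0, 0, 0.15, 1], [0, -0.001, 0, 0, 0, 0.188, 1], [0, -0.001, 0, 0, 0, 0.188, 1], [0, -0.001, 0, 0, 0, 0.188, 1]]}}

```text
time: 16.3
tool_pos: [0.544, 0.0315, 0.108]
eef_rot: [2.983, -0.986, -0.0]
force: [-0.5, -1.3, 2.6]
width: 0.0138
finger_force: 40.0
```

Run:
```python
from h import *
p,T,im,D=snap('wrist','w8'); C=cloud(p,T,D); X,Y,H=C[...,0],C[...,1],C[...,2]; s=bot.sense(); tp=s['tool_pos']; print(tp,s['eef_rot'],s['force'],s['wrist_torque'],s['finger_force'])
w=(np.hypot(X-tp[0],Y-tp[1])<.035)&(H>.132)&(H<.143)&(im.max(2)<60); print(w.sum(),C[w][:,2].mean(),cv2.minAreaRect(C[w][:,:2].astype(np.float32)*1000))
d=(np.hypot(X-.5457,Y-.0302)<.034)&(abs(H-.1)<.0025); print('disc z',np.median(H[d]),d.sum())
p,T,im,D=snap('top','t8'); C=cloud(p,T,D); X,Y,H=C[...,0],C[...,1],C[...,2]
q=(H>.09)&(H<.13)&(np.hypot(X-.459,Y-.233)<.03); P=C[q]; print('pin',P[:,2].max(),P.mean(0))
p,T,im,D=snap('wrist','w9'); cv2.imwrite('pics/w9c.png',cv2.resize(im[120:330,180:470],None,fx=2.5,fy=2.5))
```

```text
[0.54393012 0.03145393 0.10799325] [ 2.98262145e+00 -9.86236116e-01  1.73366867e-05] [-0.23805548 -2.06087114  2.07579901] [-0.3042305   0.18101878  0.09765073] 40.002758502960205
4229 0.1368379349826511 ((547.0938110351562, 29.10457420349121), (21.315109252929688, 46.56535720825195), 54.36220932006836)
disc z 0.0989582104393491 5599
pin 0.10814781817565011 [0.4597441  0.23304254 0.10297304]
```

View pics/w9c.png

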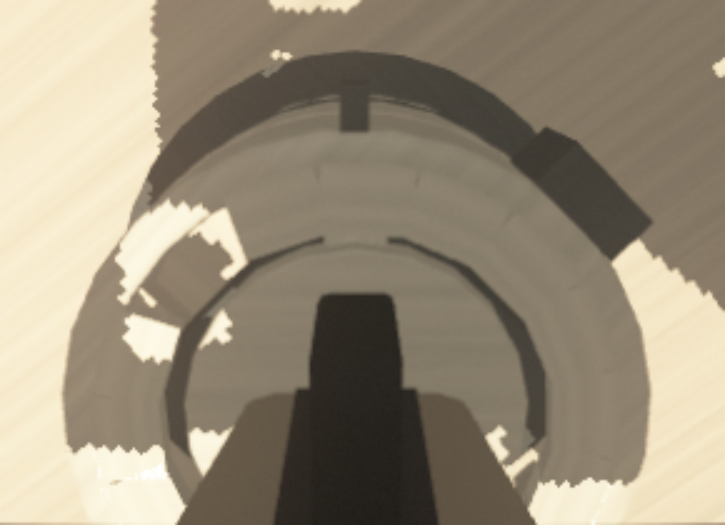

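The wing (crop x 355) points at the narrow rib (crop x 354). The lid is down, with the disc top at about 99 mm, and a wrist torque of about 0.1 Nm matches the spring half-way. Handing in.

```bash
python3 -c "
from workcell import bot
print(bot.finish_job())"
```

```text
the job is handed in; nothing more can be done
None
```

The pin hangs in the side notch, and the lid is fully down and still gripped half-way, its wing at the narrow rib; the job was handed in at about 16.5 s, with no verdict returned.

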